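# Spin the jar turntable and stop it on the mark

### The arm

A 6-joint arm with a two-finger parallel gripper is mounted at the origin on the work surface. World frame = base frame: x ahead of the robot, y to its left, z up, the work surface at z = 0. Lengths are in m, angles in rad, forces in N, time in s.
With the tool pointing down it reaches from about 0.375 to 0.9 m from the base axis. Payload 3.1 kg.
Tool frame: the origin (TCP) lies on the centre line of the jaws, within the pads' length; the fingertips stand 11 mm ahead of it and the grasp point (between the pads) lies 8 mm behind it; z points along the fingers, y is the direction in which the jaws open and shut (so a half turn about z gives the same grasp; the last joint's range is limited). The gripper opens to 87 mm and grips with 3 to 60 N. Pads are 19 mm wide; open, the fingers measure 117 mm over their backs; the gripper's body (75 mm by 190 mm) begins 51 mm behind the grasp point.
Start: joints at [1.117, 0.527, 1.433, -0, 1.181, -0.178], TCP at [0.17, 0.601, 0.234] pointing down, gripper open.
Joint ranges: [-3.08, 3.08], [-0.75, 2.2], [0.22, 2.44], [-1.43, 4.57], [0, 2.65], [-2.85, 2.85]. Speed limits (rad/s): [2.79, 2.79, 3.14, 3.14, 3.14, 3.14].

### API

Orientations are given as a unit quaternion [w, x, y, z].
In Python, from plant import r gives the robot as it stands.
- The arm moves only by the tool arm_command, never from a script. Its argument "rows" is a list that holds one entry, the list of rows, each a list of 7 numbers: the turn, a rotation vector about the tool's x, y, z in rad, then the shift along the tool's x, y, z in m, then the closure, from -1 (fully open) to 1 (shut), so that 0 is half open. In form: [[[wx, wy, wz, dx, dy, dz, claw], ...]]. A call has exactly 8 rows; each row shifts and turns the commanded pose from where the row before left it, along the tool's axes as they then stand; what a row does not reach is not made up. A row lasts 1/10 s, in which the tool goes at most 50 mm and 8.59 degrees, less where a joint would pass 70% of its speed; a pose out of reach is approached as far as the arm can. A call is refused whole if a number of a shift passes 0.05 or a number of a turn 0.15, either way. A call with a gripper value outside its range is refused whole. The fingers move at their own pace and stop on an object; "newtons" is the grip in N (left out, the last holds). Time passes only in rows, so rows that do not move let the fingers close, or fill a call up. It gives the time, the measured TCP pose, the force and the opening at its end, in the units of the state.
- r.sense(): the state, without advancing time (a new reading comes with each control period).
- r.read_camera(name): name is "scene" or "side" or "wrist"; returns a dict with "image" (480x640x3 uint8, blue, green, red), "intrinsics" (3x3 intrinsics, pixels), "k1" (the pictures are not rectified: a ray, as slopes to the right and down, at radius r is drawn at 1 + k1 r^2 times it, then the intrinsics apply), "origin" and "rotation" of the camera in the world. Camera axes: x right, y down, z forward; pixel columns grow to the right and rows downward; lengths in m; the calibration is good to about 2 mm. A picture is of the moment at which its call begins. There is no depth.
- r.finish_job(): hands the job in, once; it reports no verdict.
The state is a dict: "t": time; "joint_pos": joint angles; "joint_vel": joint speeds; "tau": joint torques, N m; "eef_pos": TCP position; "orientation": TCP orientation; "contact_force": force on the tool from outside, world axes, zero at the start; "wrist_torque": the same for the moment, N m; "width": opening from 0.0 (shut) to 1.0 (fully open).
Only numpy, scipy, OpenCV 4.12 (cv2) and the standard library are available. Lean on these libraries where they do the work, as an engineer would, in place of code of your own. Each camera call takes 0.05 s, during which the arm holds its last target.

### The job

Flick the white jar turntable with a fingertip so that it spins freely, untouched for at least two seconds at a turn every four seconds or faster. Then brake it with a fingertip pressed on the flat ring of its top while it is still turning, as its red mark comes round to the yellow band, and keep the finger on until it stands still with the whole red mark inside the band; then take your hand away. Nothing is to be gripped or lifted, and the things lying around it must stay where they are.

Things in the scene. Friction and masses are not known exactly. Their poses are not given: they have to be found in the camera images.
- stand: Fixed grey stand of the turntable. Origin on the table top, on the vertical wheel axis. Its x axis points from the wheel axis to the middle of the yellow stop band, a fixed arc just outside the wheel rim (145 to 180 mm from the axis, 0.22 rad either side of the stand's x axis, top 37 mm above the table). Position and yaw vary.
- turntable: White round wheel on the stand; turns freely either way, without end, about vertical z. Radius 140 mm, 14 mm thick, underside 26 mm (origin, on the axis) and top face 40 mm above the table. x axis points to the red mark. Mass about 3 kg, inertia about 0.027 kg m2, both vary by 20 per cent. Left alone it loses roughly 0.15 to 0.3 rad/s every second.
- ring (a point): Point on the wheel's axis at its top face, 40 mm above the table. The ring of top face from 85 to 140 mm off the axis is bare but for three pegs: the place to brake; a 5 N press stops the wheel within some 5 degrees. Inside stand six fixed small jars: radius 18 mm, tops 76 mm above the table, 64 mm off the axis, at 0, 60, .. 300 degrees from the mark.
- peg (a point): Top of one of three alike black upright flick pegs fixed on the wheel: radius 6 mm, 22 mm tall, tops 62 mm above the table, 118 mm off the axis, at 60 (this one), 180 and 300 degrees anticlockwise from the mark. Pushed sideways, a peg turns the wheel.
- mark (a point): Point on the red mark: a flat radial red stripe 8 mm wide on the top face, 91 to 139 mm from the axis. This point lies 130 mm from the axis, 40 mm above the table, and turns with the wheel. At the start the mark is well away from the band.
- band (a point): Fixed point of the stand where the mark's point should stop: 130 mm from the axis towards the middle of the yellow band, 40 mm above the table. The whole stripe is inside the band while the two points are less than 25 mm apart.
- jar_a: Loose small jar with gold lid, radius 20 mm, 50 mm tall, standing beside the turntable about 0.23 m from its axis; origin under its centre. Leave alone.
- jar_b: Loose jar with gold lid, radius 26 mm, 60 mm tall, beside the turntable about 0.23 m from its axis; origin under its centre. Leave alone.
- spare_lid: Loose gold jar lid, radius 30 mm, 12 mm thick, lying near the turntable; origin under its centre. Leave alone.
- cup: Loose white cup, radius 34 mm, 55 mm tall; origin under its centre. Leave alone.
- brush: Loose brush, 170 mm long, lying along its x axis. Leave alone.
- jar_c: Loose jar with gold lid, radius 36 mm, 80 mm tall; origin under its centre. Leave alone.
- counter_block: Loose blue plastic block 60 x 40 x 25 mm; origin under its centre. Leave alone.

How it is judged:
On the way, in this order (a step that is already met when the one before it is completed fails the run):
1. the turntable spins by itself, touched by nothing, faster than 1.4 rad/s for 2 s (angular speed of turntable above 1.4 rad/s and contact force between anything else and turntable below 0.05 N), for 1.9 s.
2. a fingertip comes down on the wheel while it is still turning, with the mark within about 70 degrees of the band's middle (angular speed of turntable above 0.15 rad/s and horizontal distance between mark and band below 0.15 m and (contact force between the fingers and turntable above 0.1 N or (height (world z) of the grasp point below 0.07 m and horizontal distance between the grasp point and turntable between 0.085 and 0.128 m))).
3. it stands still under the fingertip with the red mark inside the yellow band (contact force between the fingers and turntable above 0.2 N and angular speed of turntable below 0.1 rad/s and horizontal distance between mark and band below 0.025 m), for 0.2 s.
At the end, for the whole second after the job is handed in: The turntable stands still (below 0.05 rad/s), untouched, with the red mark's point within 25 mm of the middle of the band (whole stripe inside the band); every loose thing is within 20 mm of where it was (angular speed of turntable below 0.05 rad/s and horizontal distance between mark and band below 0.025 m and contact force between the fingers and turntable below 0.05 N and distance of each of jar_a, jar_b, spare_lid, cup, brush, jar_c, counter_block from where it was at the start of the episode below 0.02 m).
It fails at once if a bystander is lifted, carried or pushed more than 20 mm (distance of any of jar_a, jar_b, spare_lid, cup, brush, jar_c, counter_block from where it was at the start of the episode above 0.02 m).
It also fails if it takes over 64 s, if anything falls off the work surface, if the arm or the gripper's body presses on something with over 40 N, if the wrist force passes 120 N, or if a joint passes its speed limit or range.

## Working session

There is one attempt and no reset: what is moved stays moved. The work goes in short steps, Python scripts to look and compute and a tool call to move; the robot and the scene stay as the last step left them, time stands still between calls to the robot, and variables do not carry over. Pictures are saved under pics/ and viewed, and the job is handed in when it is done.

Besides the shell and the picture viewer there is one more tool, called after ">>>" by a JSON object that holds its "api" and its "payload". arm_command: Moves the arm, as the interface text tells. Its arguments: {"type":"object","properties":{"rows":{"type":"array","items":{"type":"array","items":{"type":"array","items":{"type":"number"}}}},"newtons":{"type":"number"}},"required":["rows"]}

```bash
ls; mkdir -p pics
python3 - <<'E'
from plant import r
import cv2,numpy as np
print(r.sense())
for n in ["scene","side","wrist"]:
    c=r.read_camera(n); cv2.imwrite(f"pics/{n}0.png",c["image"]); print(n,c["intrinsics"],c["k1"],c["origin"],c["rotation"])
E
```

```text
pics
{'t': 0.0, 'joint_pos': array([ 1.11652896e+00,  5.28486018e-01,  1.43392235e+00, -3.42954991e-05,
        1.18135099e+00, -1.78491520e-01]), 'joint_vel': array([-0.00022362,  0.00075182,  0.00134619,  0.00122354,  0.000283  ,
       -0.00032945]), 'tau': array([ 3.61648426e-05, -4.40047538e+01, -1.76592511e+01,  6.33177278e-02,
        5.82285156e-02, -1.55190119e-04]), 'eef_pos': array([0.16984235, 0.60074203, 0.23255302]), 'orientation': array([-3.21990816e-04,  1.37444847e-01,  9.90508829e-01, -1.03451545e-03]), 'contact_force': array([0.39579279, 0.32711577, 0.67064287]), 'wrist_torque': array([ 0.03232192, -0.01958654,  0.05430864]), 'width': 0.9984943066971023}
scene [[490.50389718   0.         317.73524644]
 [  0.         490.50389718 234.23322826]
 [  0.           0.           1.        ]] -0.06292765290937274 [1.01904438 0.55793284 1.15660114] [-0.10507873  0.32403303  0.89913074 -0.27481806]
side [[519.45728533   0.         318.3673582 ]
 [  0.         519.45728533 236.67876209]
 [  0.           0.           1.        ]] -0.024716415278611 [-0.47069848  0.97109868  0.85863654] [ 0.19640225 -0.32430509  0.80291996 -0.45996945]
wrist [[402.03006897   0.         323.16860777]
 [  0.         402.03006897 239.65378358]
 [  0.           0.           1.        ]] -0.018134782436951564 [0.09210301 0.62296247 0.38350466] [0.11989599 0.78817542 0.5969796  0.08955342]
```

View pics/scene0.png

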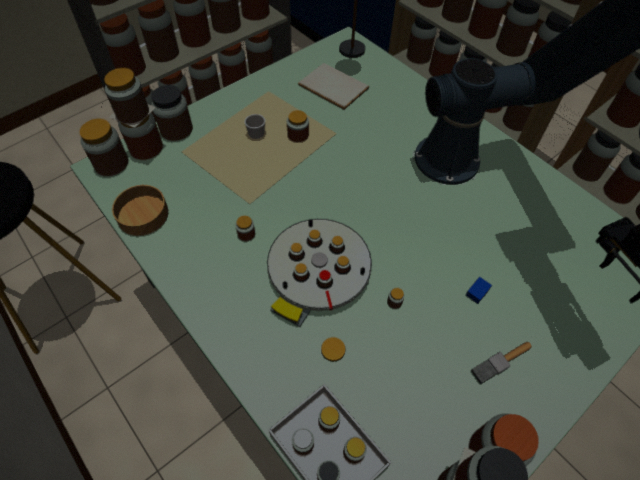

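View pics/side0.png

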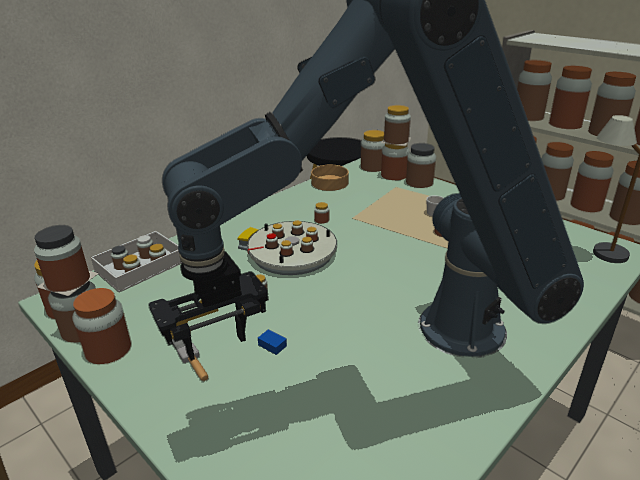

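View pics/wrist0.png

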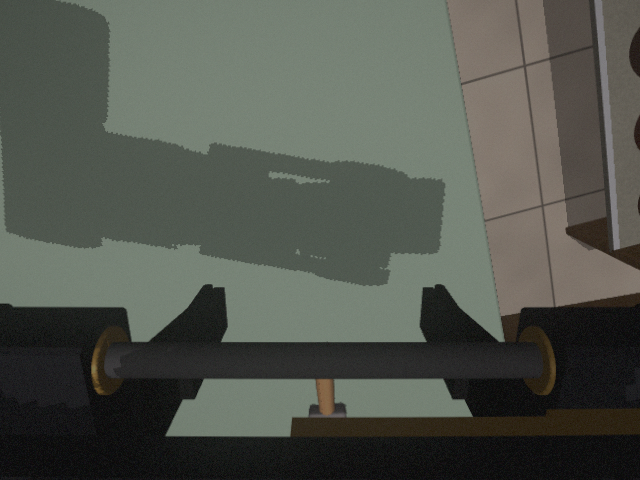

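The scene view shows the wheel centred near (319,263), with the red mark at (329,300) and the band at (288,310). The pegs are at (310,223), (362,270) and (285,285). Next I'll measure these.

```bash
cat > h.py <<'E'
import cv2,numpy as np
from scipy.spatial.transform import Rotation as R
from scipy.optimize import least_squares
def rot(q): return R.from_quat([q[1],q[2],q[3],q[0]]).as_matrix()
def cast(c,uv,z):
    uv=np.atleast_2d(np.float64(uv)); K=c["intrinsics"]
    d=cv2.undistortPoints(uv[:,None],K,np.array([c["k1"],0,0,0,0.]))[:,0]
    # radius for k1 is the undistorted slope radius, as in OpenCV
    w=np.c_[d,np.ones(len(d))]@rot(c["rotation"]).T
    o=np.array(c["origin"]); return o+w*((z-o[2])/w[:,2])[:,None]
def proj(c,P):
    p=(np.atleast_2d(P)-np.array(c["origin"]))@rot(c["rotation"])
    return cv2.projectPoints(p[:,None].astype(float),np.zeros(3),np.zeros(3),c["intrinsics"],np.array([c["k1"],0,0,0,0.]))[0][:,0]
def blobs(m,a=8):
    n,l,s,ce=cv2.connectedComponentsWithStats(m.astype(np.uint8)); return [(s[i],ce[i],l==i) for i in range(1,n) if s[i][4]>=a]
def circ(P,r=None):
    f=lambda x:np.hypot(P[:,0]-x[0],P[:,1]-x[1])-x[2]
    return least_squares(f,[*P[:,:2].mean(0),.1],loss='soft_l1',f_scale=.002).x
E
python3 - <<'E'
from h import *
from plant import r
c=r.read_camera("scene"); im=c["image"]; hsv=cv2.cvtColor(im,cv2.COLOR_BGR2HSV).astype(int)
H,S,V=hsv[...,0],hsv[...,1],hsv[...,2]
for y,x in [(263,290),(240,280),(270,350),(300,310),(330,300),(220,350)]: print(y,x,hsv[y,x])
cv2.imwrite("pics/z.png",cv2.resize(im[200:340,240:420],None,fx=4,fy=4,interpolation=cv2.INTER_CUBIC))
sl=np.zeros(H.shape,bool); sl[200:370,200:520]=1
for nm,m,z in [("yellow",(H>24)&(H<34)&(S>170)&(V>90),.037),("red",((H<6)|(H>174))&(S>150)&(V>100),.04),("blue",(H>105)&(H<130)&(S>150),.025),("orange",(H>10)&(H<24)&(S>150)&(V>100),.05)]:
    for s,ce,l in blobs(m&sl): print(nm,s,ce.round(1),cast(c,ce,z)[0].round(4))
E
```

```text
263 290 [ 45  22 117]
240 280 [ 46  24 119]
270 350 [66 15 84]
300 310 [ 55  13 116]
330 300 [ 68  35 116]
220 350 [ 66  46 116]
yellow [272 298  30  22 342] [286.6 308.8] [0.7268 0.1049 0.037 ]
red [320 270  10   9  66] [324.6 274.2] [0.5903 0.0907 0.04  ]
red [326 291   6  15  36] [328.3 297.9] [0.6276 0.1494 0.04  ]
blue [467 278  24  25 331] [478.3 289.6] [0.3039 0.3767 0.025 ]
orange [237 216  14  11  99] [243.6 220.7] [ 0.6578 -0.178   0.05  ]
orange [310 230   9   7  53] [314.2 233.2] [ 0.5331 -0.0212  0.05  ]
orange [333 236  10   8  57] [337.2 239.6] [0.4983 0.0347 0.05  ]
orange [292 243   9   8  57] [296.  246.6] [ 0.5984 -0.0186  0.05  ]
orange [338 256  10   8  59] [342.6 260. ] [0.5296 0.0924 0.05  ]
orange [296 264  10   8  67] [300.5 267.4] [0.6297 0.0395 0.05  ]
orange [392 288  11  10  90] [397.  292.7] [0.4873 0.2528 0.05  ]
orange [322 338  23  21 386] [333.  348.1] [0.7085 0.2606 0.05  ]
orange [509 349   9   8  21] [512.9 352.6] [0.3869 0.545  0.05  ]
```

View pics/z.png

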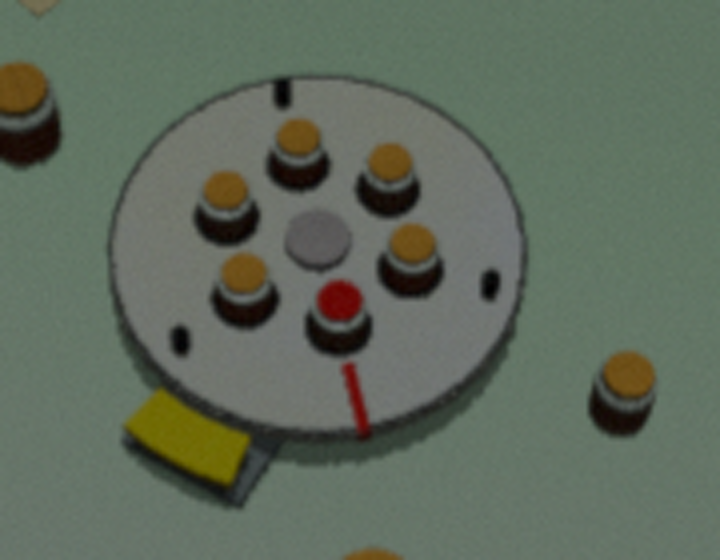

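Run:
```python
from h import *
from plant import r
for n in ["scene","side"]:
    c=r.read_camera(n); im=c["image"]; hsv=cv2.cvtColor(im,cv2.COLOR_BGR2HSV).astype(int)
    H,S,V=hsv[...,0],hsv[...,1],hsv[...,2]
    red=((H<6)|(H>174))&(S>150)&(V>90); ora=(H>8)&(H<24)&(S>140)&(V>90); yel=(H>24)&(H<34)&(S>150)&(V>80)
    guess=np.array([.565,.037])
    L=[]
    for s,ce,l in blobs(red|ora,12):
        p=cast(c,ce,.076)[0]
        if np.hypot(*(p[:2]-guess))<.09: L.append(p); print(n,"lid",ce.round(1),p.round(4), red[l].mean())
    L=np.array(L); print("lids circ",circ(L), L.mean(0))
    ax=circ(L)[:2]
    for nm,m,z in[("red",red,.04),("yel",yel,.037)]:
        for s,ce,l in blobs(m,5):
            p=cast(c,ce,z)[0,:2]-ax
            if np.hypot(*p)<.2: print(nm,ce,np.hypot(*p),np.degrees(np.arctan2(p[1],p[0])))
    blk=(V<45)
    for s,ce,l in blobs(blk,4):
        p=cast(c,ce,.051)[0,:2]-ax
        if .1<np.hypot(*p)<.135: print("peg",ce,s[4],np.hypot(*p),np.degrees(np.arctan2(p[1],p[0])))
    for s,ce,l in blobs(ora|yel|((H>100)&(S>150)&(H<130)),30):
        for z in (.05,.06,.012):
            p=cast(c,ce,z)[0]; d=np.hypot(*(p[:2]-ax))
            if .15<d<.5: print("bys",z,ce.round(0),p.round(3),d.round(3),np.degrees(np.arctan2(*(p[:2]-ax)[::-1])).round(0))
```

```text
scene lid [314.2 233.5] [ 0.545  -0.0066  0.076 ] 0.0
scene lid [337.2 239.7] [0.5107 0.0473 0.076 ] 0.0
scene lid [296.  246.8] [ 0.6088 -0.0046  0.076 ] 0.0
scene lid [342.7 260.2] [0.5415 0.1039 0.076 ] 0.0
scene lid [300.6 267.8] [0.6393 0.0527 0.076 ] 0.0
scene lid [324.5 274.4] [0.6047 0.1061 0.076 ] 1.0
lids circ [0.57504892 0.04958095 0.06398425] [0.57500596 0.04977972 0.076     ]
red [324.5        274.37142857] 0.04434292060489708 69.1201468731135
red [328.5 298.5] 0.11446372643762351 62.271751220831405
yel [286.76630435 308.84782609] 0.16149936021548883 20.165997527930923
peg [310.05 222.85] 20 0.11768807166371589 -117.7342660295712
peg [362.27272727 270.59090909] 22 0.11817402562938968 122.25215867558087
peg [284.59090909 284.77272727] 22 0.11826939543142544 2.2241496571158073
bys 0.05 [244. 221.] [ 0.659 -0.177  0.05 ] 0.241 -70.0
bys 0.06 [244. 221.] [ 0.662 -0.17   0.06 ] 0.236 -68.0
bys 0.012 [244. 221.] [ 0.646 -0.202  0.012] 0.262 -74.0
bys 0.05 [478. 290.] [0.32  0.381 0.05 ] 0.418 128.0
bys 0.06 [478. 290.] [0.326 0.382 0.06 ] 0.415 127.0
bys 0.012 [478. 290.] [0.2
[... 1779 characters left out ...]
 0.326 -62.0
bys 0.012 [277. 225.] [ 0.726 -0.023  0.012] 0.172 -25.0
bys 0.012 [247. 233.] [0.758 0.08  0.012] 0.19 9.0
bys 0.05 [156. 247.] [0.843 0.364 0.05 ] 0.415 49.0
bys 0.06 [156. 247.] [0.826 0.371 0.06 ] 0.411 51.0
bys 0.012 [156. 247.] [0.904 0.335 0.012] 0.439 41.0
bys 0.05 [130. 258.] [0.843 0.45  0.05 ] 0.484 56.0
bys 0.06 [130. 258.] [0.827 0.457 0.06 ] 0.481 58.0
bys 0.05 [260. 277.] [0.484 0.249 0.05 ] 0.218 114.0
bys 0.06 [260. 277.] [0.472 0.258 0.06 ] 0.231 115.0
bys 0.012 [260. 277.] [0.528 0.216 0.012] 0.171 104.0
bys 0.05 [272. 342.] [0.261 0.402 0.05 ] 0.469 131.0
bys 0.06 [272. 342.] [0.252 0.409 0.06 ] 0.48 132.0
bys 0.012 [272. 342.] [0.295 0.375 0.012] 0.426 130.0
```

Axis is at about (0.573, 0.050). The band is at 20°, the mark at 62°, and the pegs at 2°, 122° and 242°. I'll flick the 122° peg clockwise, pushing along world +x. First the gripper gets squared up, shut and moved over.

>>> {"api": "arm_command", "payload": {"rows": [[[0,0,-0.138,0,0,0,1],[0,0,-0.138,0,0,0,1],[0,0,0,-0.024,-0.036,0,1],[0,0,0,-0.024,-0.036,0,1],[0,0,0,-0.024,-0.036,0,1],[0,0,0,-0.024,-0.036,0,1],[0,0,0,-0.024,-0.036,0,1],[0,0,0,-0.024,-0.036,0,1]]], "newtons": 20}}

```text
t: 1.1
eef_pos: [0.3149, 0.384, 0.2337]
orientation: [0.0, -0.0, 1.0, 0.0]
contact_force: [0.5, -0.6, -0.1]
width: 0.355
```

>>> {"api": "arm_command", "payload": {"rows": [[[0,0,0,-0.025,-0.034,0.017,1],[0,0,0,-0.025,-0.034,0.017,1],[0,0,0,-0.025,-0.034,0.017,1],[0,0,0,-0.024,-0.034,0.017,1],[0,0,0,-0.024,-0.034,0.017,1],[0,0,0,-0.024,-0.034,0.017,1],[0,0,0,-0.023,-0.033,0.017,1],[0,0,0,0,0,0,1]]]}}

```text
t: 1.9
eef_pos: [0.4875, 0.1447, 0.113]
orientation: [0.001, 0.003, 1.0, -0.0]
contact_force: [-0.5, 0.6, -0.4]
width: 0.01
```

Run:
```python
from h import *
from plant import r
print(r.sense())
for n in ["scene","side","wrist"]:
    c=r.read_camera(n); cv2.imwrite(f"pics/{n}1.png",c["image"])
```

```text
{'t': 1.9, 'joint_pos': array([ 6.90499904e-02,  5.61193309e-01,  1.83142753e+00, -1.31197583e-03,
        7.47986837e-01, -1.49535439e+00]), 'joint_vel': array([ 0.07154643, -0.04630791,  0.04122151,  0.04150301,  0.05559631,
        0.04703822]), 'tau': array([ -1.05240081, -37.08272338,  -9.92007315,  -0.19282448,
        -0.03936893,  -0.22495786]), 'eef_pos': array([0.48753622, 0.14471973, 0.11298519]), 'orientation': array([ 5.23425669e-04,  2.71531155e-03,  9.99996093e-01, -4.09702594e-04]), 'contact_force': array([-0.53390991,  0.61095718, -0.35164283]), 'wrist_torque': array([ 0.07023039, -0.03837808, -0.04932826]), 'width': 0.01017579809021573}
```

View pics/scene1.png

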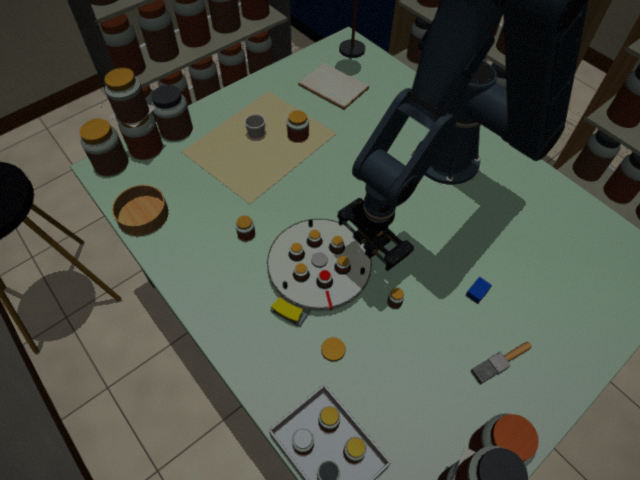

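View pics/side1.png

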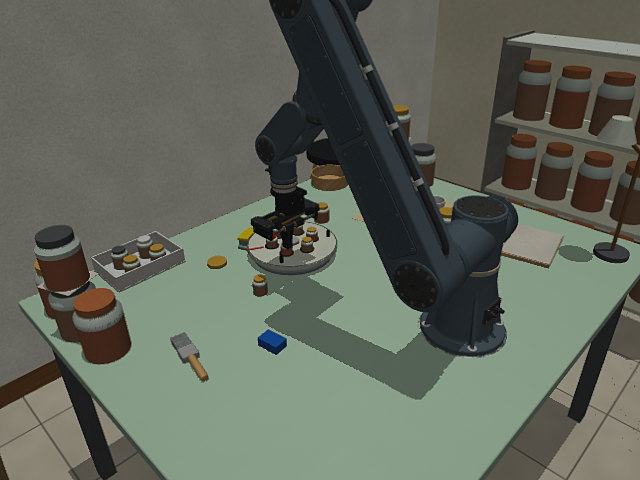

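View pics/wrist1.png

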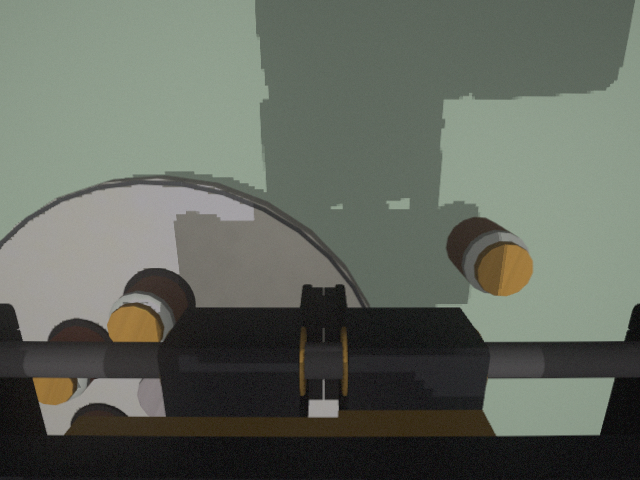

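All three views show the wheel still at rest. The scene camera sees nearly all of it past the gripper, with the fingers above the near rim around (375,265). Next I'll lower the finger behind the 122° peg.

>>> {"api": "arm_command", "payload": {"rows": [[[0,0,0,0.004,0.0,0,1],[0,0,0,0,0,0.012,1],[0,0,0,0,0,0.012,1],[0,0,0,0,0,0.012,1],[0,0,0,0,0,0.012,1],[0,0,0,0,0,0.008,1],[0,0,0,0,0,0,1],[0,0,0,0,0,0,1]]]}}

```text
t: 2.85
eef_pos: [0.4802, 0.1484, 0.0582]
orientation: [-0.0, -0.0, 1.0, -0.0]
contact_force: [0.0, -0.1, 1.1]
width: 0.008
```

Run:
```python
from h import *
from plant import r
s=r.sense();print(s['t'],s['eef_pos'],s['contact_force'])
c=r.read_camera("scene"); im=c["image"]
cv2.imwrite("pics/s2.png",cv2.resize(im[200:340,240:440],None,fx=4,fy=4,interpolation=cv2.INTER_CUBIC))
```

```text
2.85 [0.48018526 0.148378   0.05815628] [ 0.01778905 -0.13854345  1.14470736]
```

View pics/s2.png

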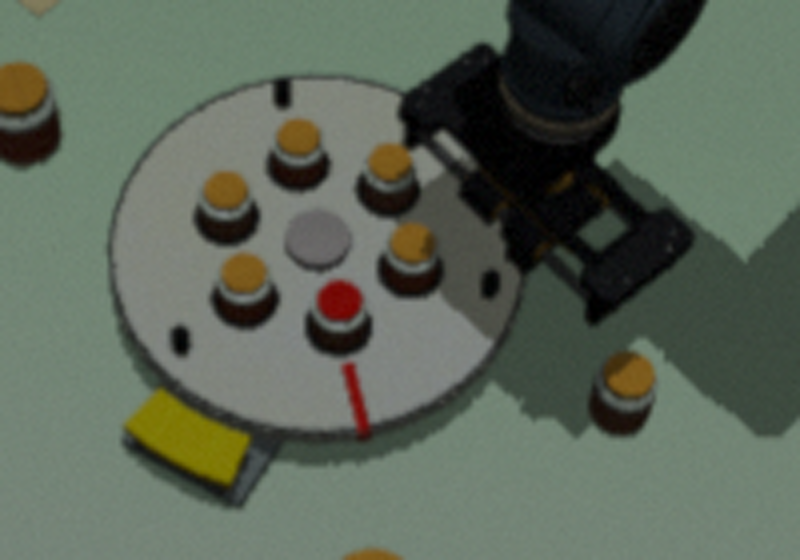

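The finger sits just behind the peg, which is at (489,283) in the crop, and the wheel hasn't moved. Flick next.

>>> {"api": "arm_command", "payload": {"rows": [[[0,0,0,-0.012,0.002,0,1],[0,0,0,-0.021,0.008,0,1],[0,0,0,-0.031,0.008,0,1],[0,0,0,-0.038,0.0,0,1],[0,0,0,-0.01,0,-0.01,1],[0,0,0,0,0,-0.035,1],[0,0,0,0,0,-0.035,1],[0,0,0,0.0,0,-0.02,1]]]}}

```text
t: 3.7
eef_pos: [0.5938, 0.1665, 0.1618]
orientation: [0.002, 0.0, 1.0, 0.0]
contact_force: [0.8, 0.3, -0.8]
width: 0.007
```

```bash
cat >> h.py <<'E'
AX=np.array([.575,.0497]) # scene-camera consistent axis
def ang(c):
    im=c["image"]; hsv=cv2.cvtColor(im,cv2.COLOR_BGR2HSV).astype(int)
    H,S,V=hsv[...,0],hsv[...,1],hsv[...,2]
    red=((H<8)|(H>172))&(S>140)&(V>50)
    out={}
    for s,ce,l in blobs(red,5):
        for z,k,r0,t in((.076,'lid',.064,.008),(.04,'mark',.115,.009)):
            p=cast(c,ce,z)[0,:2]-AX
            if abs(np.hypot(*p)-r0)<t: out[k]=round(np.degrees(np.arctan2(p[1],p[0])),1)
    return out
E
python3 - <<'E'
from h import *
from plant import r
for i in range(8):
    t=r.sense()['t']; c=r.read_camera("scene"); print(t,ang(c))
    if i in(0,): cv2.imwrite("pics/s3.png",c["image"])
E
```

```text
3.7 {'lid': np.float64(-63.9)}
3.75 {'mark': np.float64(-75.5), 'lid': np.float64(-75.1)}
3.8 {'lid': np.float64(-85.1)}
3.85 {'lid': np.float64(-94.5)}
3.9 {}
3.95 {'mark': np.float64(-117.3)}
4.0 {}
4.05 {}
```

View pics/s3.png

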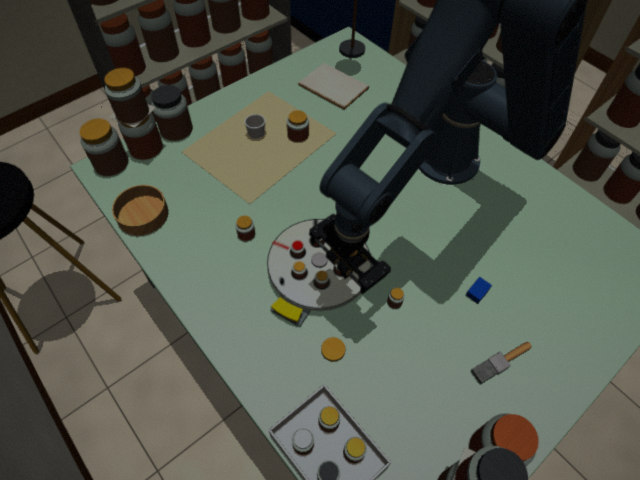

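The wheel is spinning clockwise at about 3.6 rad/s with the hand clear above it. Now I'll move to hover over the braking spot, on the ring at about 140°, where no peg will be when the mark reaches the band.

>>> {"api": "arm_command", "payload": {"rows": [[[0,0,0,0.021,-0.009,0,1],[0,0,0,0.021,-0.009,0,1],[0,0,0,0.021,-0.009,0,1],[0,0,0,0.021,-0.009,0,1],[0,0,0,0.021,-0.009,0,1],[0,0,0,0,0,0.0,1],[0,0,0,0,0,0.0,1],[0,0,0,0,0,0,1]]]}}

```text
t: 4.9
eef_pos: [0.4888, 0.1216, 0.1584]
orientation: [0.001, -0.0, 1.0, 0.0]
contact_force: [0.4, -0.4, 0.1]
width: 0.005
```

>>> {"api": "arm_command", "payload": {"rows": [[[0,0,0,0,0,0,1],[0,0,0,0,0,0,1],[0,0,0,0,0,0,1],[0,0,0,0,0,0,1],[0,0,0,0,0,0,1],[0,0,0,0,0,0,1],[0,0,0,0,0,0,1],[0,0,0,0,0,0,1]]]}}

```text
t: 5.7
eef_pos: [0.4872, 0.1214, 0.1586]
orientation: [0.0, -0.0, 1.0, -0.0]
contact_force: [-0.4, -0.4, 0.3]
width: 0.007
```

>>> {"api": "arm_command", "payload": {"rows": [[[0,0,0,0,0,0,1],[0,0,0,0,0,0,1],[0,0,0,0,0,0,1],[0,0,0,0,0,0,1],[0,0,0,0,0,0,1],[0,0,0,0,0,0,1],[0,0,0,0,0,0,1],[0,0,0,0,0,0,1]]]}}

```text
t: 6.5
eef_pos: [0.4872, 0.1214, 0.1585]
orientation: [-0.0, -0.0, 1.0, -0.0]
contact_force: [-0.7, -0.9, 0.3]
width: 0.005
```

Run:
```python
from h import *
from plant import r
s=r.sense(); print(s['eef_pos'],s['contact_force'])
for i in range(12):
    t=r.sense()['t']; c=r.read_camera("scene"); print(t,ang(c))
    if i in(0,): cv2.imwrite("pics/s4.png",cv2.resize(c["image"][200:340,240:440],None,fx=4,fy=4))
```

```text
[0.48724158 0.12140932 0.15853534] [-0.67292851 -0.90857304  0.32453816]
6.5 {'lid': np.float64(119.7), 'mark': np.float64(121.0)}
6.55 {'lid': np.float64(111.4), 'mark': np.float64(112.5)}
6.6 {'lid': np.float64(103.4), 'mark': np.float64(104.3)}
6.65 {'lid': np.float64(95.1), 'mark': np.float64(95.5)}
6.7 {'lid': np.float64(86.7), 'mark': np.float64(87.3)}
6.75 {'lid': np.float64(78.3), 'mark': np.float64(78.8)}
6.8 {'lid': np.float64(70.1), 'mark': np.float64(70.5)}
6.85 {'lid': np.float64(62.1), 'mark': np.float64(62.3)}
6.9 {'lid': np.float64(53.9), 'mark': np.float64(54.0)}
6.95 {'lid': np.float64(46.0), 'mark': np.float64(45.8)}
7.0 {'lid': np.float64(38.0), 'mark': np.float64(37.6)}
7.05 {'lid': np.float64(30.0), 'mark': np.float64(29.5)}
```

View pics/s4.png

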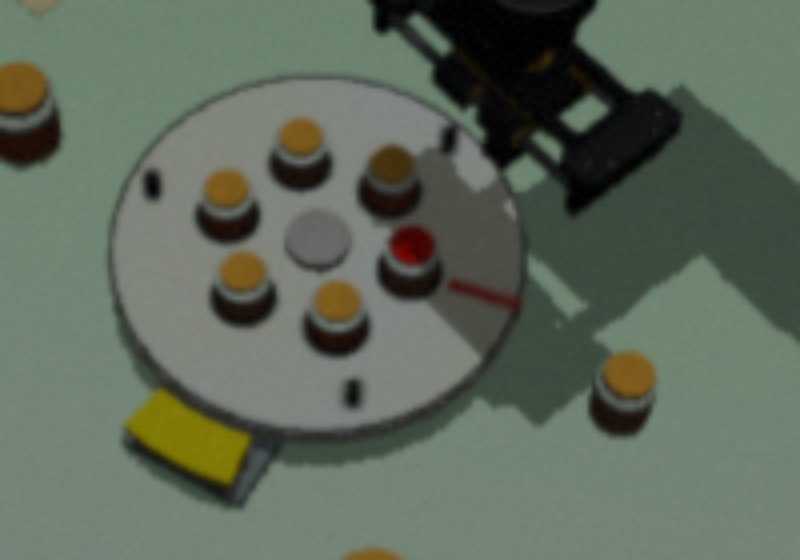

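Mark and lid angles agree well: 164°/s, decelerating at about 0.23 rad/s². I'll lower to hover just above peg height and wait.

>>> {"api": "arm_command", "payload": {"rows": [[[0,0,0,0,0,0.015,1],[0,0,0,0,0,0.015,1],[0,0,0,0,0,0.015,1],[0,0,0,0,0,0.015,1],[0,0,0,0,0,0.015,1],[0,0,0,0,0,0,1],[0,0,0,0,0,0,1],[0,0,0,0,0,0,1]]]}}

```text
t: 7.9
eef_pos: [0.4878, 0.1214, 0.0842]
orientation: [0.001, -0.0, 1.0, 0.0]
contact_force: [0.8, 0.3, -0.3]
width: 0.007
```

>>> {"api": "arm_command", "payload": {"rows": [[[0,0,0,0,0,0,1],[0,0,0,0,0,0,1],[0,0,0,0,0,0,1],[0,0,0,0,0,0,1],[0,0,0,0,0,0,1],[0,0,0,0,0,0,1],[0,0,0,0,0,0,1],[0,0,0,0,0,0,1]]]}}

```text
t: 8.7
eef_pos: [0.4872, 0.1214, 0.0835]
orientation: [-0.0, -0.0, 1.0, -0.0]
contact_force: [1.0, -0.3, 0.3]
width: 0.004
```

>>> {"api": "arm_command", "payload": {"rows": [[[0,0,0,0,0,0,1],[0,0,0,0,0,0,1],[0,0,0,0,0,0,1],[0,0,0,0,0,0,1],[0,0,0,0,0,0,1],[0,0,0,0,0,0,1],[0,0,0,0,0,0,1],[0,0,0,0,0,0,1]]]}}

```text
t: 9.5
eef_pos: [0.4873, 0.1214, 0.0835]
orientation: [-0.0, -0.0, 1.0, -0.0]
contact_force: [0.0, 0.1, 0.3]
width: 0.004
```

>>> {"api": "arm_command", "payload": {"rows": [[[0,0,0,0,0,0,1],[0,0,0,0,0,0,1],[0,0,0,0,0,0,1],[0,0,0,0,0,0,1],[0,0,0,0,0,0,1],[0,0,0,0,0,0,1],[0,0,0,0,0,0,1],[0,0,0,0,0,0,1]]]}}

```text
t: 10.3
eef_pos: [0.4872, 0.1214, 0.0836]
orientation: [0.0, -0.0, 1.0, 0.0]
contact_force: [0.1, -0.0, 0.1]
width: 0.006
```

>>> {"api": "arm_command", "payload": {"rows": [[[0,0,0,0,0,0,1],[0,0,0,0,0,0,1],[0,0,0,0,0,0,1],[0,0,0,0,0,0,1],[0,0,0,0,0,0,1],[0,0,0,0,0,0,1],[0,0,0,0,0,0,1],[0,0,0,0,0,0,1]]]}}

```text
t: 11.1
eef_pos: [0.4873, 0.1214, 0.0835]
orientation: [-0.0, -0.0, 1.0, -0.0]
contact_force: [0.0, 0.4, 0.4]
width: 0.004
```

>>> {"api": "arm_command", "payload": {"rows": [[[0,0,0,0,0,0,1],[0,0,0,0,0,0,1],[0,0,0,0,0,0,1],[0,0,0,0,0,0,1],[0,0,0,0,0,0,1],[0,0,0,0,0,0,1],[0,0,0,0,0,0,1],[0,0,0,0,0,0,1]]]}}

```text
t: 11.9
eef_pos: [0.4873, 0.1214, 0.0836]
orientation: [0.0, -0.0, 1.0, -0.0]
contact_force: [0.8, -0.3, 0.3]
width: 0.006
```

```bash
cat > track.py <<'E'
from h import *
from plant import r
import sys
N=int(sys.argv[1]); s=r.sense(); print(s['eef_pos'],s['contact_force'])
T=[];A=[]
for i in range(N):
    t=r.sense()['t']; c=r.read_camera("scene"); a=ang(c)
    if a: T.append(t); A.append(np.mean([np.rad2deg(np.angle(np.mean([np.exp(1j*np.deg2rad(v)) for v in a.values()])))]))
T=np.array(T);A=np.rad2deg(np.unwrap(np.deg2rad(A))); 
if len(T)>3:
    p=np.polyfit(T-T[-1],A,1); res=A-np.polyval(p,T-T[-1])
    w=p[0]; tm=T.mean()
    print("t mid",tm,"w rad/s",np.radians(w),"res",np.abs(res).max())
    te=r.sense()['t']; k=np.degrees(.23)
    a0=A.mean()
    def at(t): d=t-tm; return a0+w*d+ .5*k*d*d
    print("now",te,"angle",at(te)%360)
    ts=np.arange(te,te+abs(w)/k,.01); th=(at(ts)-20.2)%360
    j=[i for i in range(1,len(ts)) if th[i]>th[i-1]+180]
    for i in j: print("mark at band t=",ts[i].round(2),"w",np.radians(w+k*(ts[i]-tm)).round(2),"in",(ts[i]-te).round(2))
E
python3 track.py 10
```

```text
[0.48727031 0.12144755 0.08355924] [ 0.75052684 -0.26829688  0.27547932]
t mid 12.125 w rad/s -1.6640921086287763 res 0.1872727272727701
now 12.4 angle 75.33829423245281
mark at band t= 13.03 w -1.46 in 0.63
```

At the measured deceleration of 0.222 rad/s² the mark reaches the band once more, in 0.63 s at 1.46 rad/s, and never again. I'll brake on this pass. The peg clears the finger by t=12.52, and touchdown is planned for about t=12.96.

>>> {"api": "arm_command", "payload": {"rows": [[[0,0,0,0,0,0,1],[0,0,0,0,0,0.008,1],[0,0,0,0,0,0.012,1],[0,0,0,0,0,0.006,1],[0,0,0,0,0,0.002,1],[0,0,0,0,0,0.0075,1],[0,0,0,0,0,0.001,1],[0,0,0,0,0,0,1]]]}}

```text
t: 13.2
eef_pos: [0.4882, 0.1225, 0.0512]
orientation: [0.002, 0.0, 1.0, 0.001]
contact_force: [-6.4, 3.6, 37.0]
width: 0.004
```

Run:
```python
from h import *
from plant import r
s=r.sense(); print(s['eef_pos'],s['contact_force'])
for i in range(4):
    t=r.sense()['t']; c=r.read_camera("scene"); print(t,ang(c))
cv2.imwrite("pics/s5.png",cv2.resize(c["image"][200:340,240:440],None,fx=4,fy=4))
```

```text
[0.48819372 0.1225132  0.05121518] [-6.38182951  3.56113804 36.97573033]
13.2 {'lid': np.float64(25.3), 'mark': np.float64(24.5)}
13.25 {'lid': np.float64(25.1), 'mark': np.float64(24.5)}
13.3 {'lid': np.float64(25.2), 'mark': np.float64(24.6)}
13.35 {'lid': np.float64(25.2), 'mark': np.float64(24.6)}
```

View pics/s5.png

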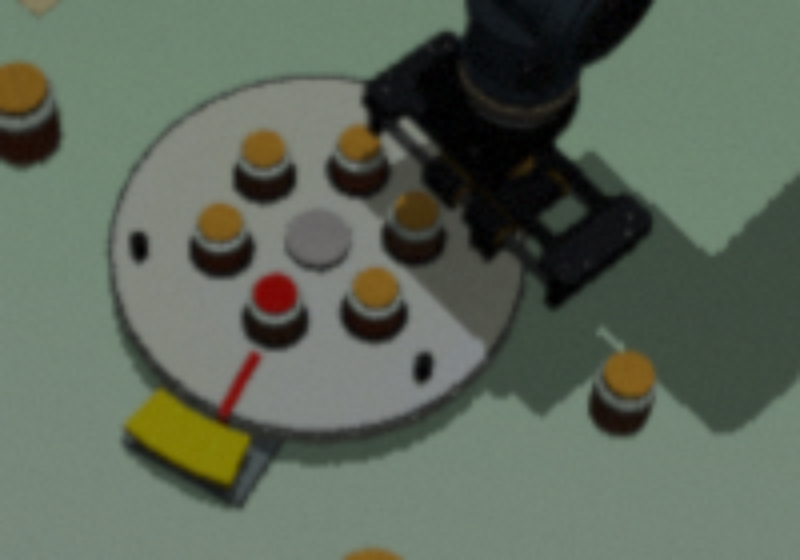

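Stopped under the fingertip. The mark is at 24.8° against the band's 20.2°, about 10 mm off centre where 25 mm is allowed. I'll hold until the end of this call's first rows, then ease off straight up.

>>> {"api": "arm_command", "payload": {"rows": [[[0,0,0,0,0,0,1],[0,0,0,0,0,0,1],[0,0,0,0,0,-0.002,1],[0,0,0,0,0,-0.002,1],[0,0,0,0,0,-0.01,1],[0,0,0,0,0,-0.03,1],[0,0,0,0,0,-0.03,1],[0,0,0,0,0,-0.03,1]]]}}

```text
t: 14.2
eef_pos: [0.487, 0.1213, 0.1519]
orientation: [-0.001, 0.0, 1.0, -0.0]
contact_force: [-0.5, -0.1, -0.6]
width: 0.002
```

>>> {"api": "arm_command", "payload": {"rows": [[[0,0,0,0,0,-0.02,1],[0,0,0,0,0,0,1],[0,0,0,0,0,0,1],[0,0,0,0,0,0,1],[0,0,0,0,0,0,1],[0,0,0,0,0,0,1],[0,0,0,0,0,0,1],[0,0,0,0,0,0,1]]]}}

```text
t: 15.0
eef_pos: [0.4871, 0.1214, 0.1707]
orientation: [-0.0, -0.0, 1.0, -0.0]
contact_force: [0.1, 0.7, -0.0]
width: 0.007
```

Run:
```python
from h import *
from plant import r
s=r.sense(); print(s['t'],s['eef_pos'],s['contact_force'])
a=cv2.imread("pics/scene0.png")
for i in range(3):
    c=r.read_camera("scene"); print(ang(c))
hsv=lambda im:cv2.cvtColor(im,cv2.COLOR_BGR2HSV).astype(int)
for nm,im in(("start",a),("end",c["image"])):
    h=hsv(im); H,S,V=h[...,0],h[...,1],h[...,2]
    m=((H>8)&(H<34)|(H>100)&(H<130))&(S>140)&(V>80)
    print(nm,[tuple(ce.round(1)) for s,ce,l in blobs(m,60) if 200<ce[0]<540 and 100<ce[1]<400])
cv2.imwrite("pics/s6.png",c["image"])
```

```text
15.0 [0.4871084  0.12140953 0.17065178] [ 0.06229047  0.72614089 -0.0277254 ]
{'lid': np.float64(26.1), 'mark': np.float64(25.4)}
{'lid': np.float64(26.0), 'mark': np.float64(25.5)}
{'lid': np.float64(26.0), 'mark': np.float64(25.4)}
start [(np.float64(297.1), np.float64(116.1)), (np.float64(243.7), np.float64(221.3)), (np.float64(314.2), np.float64(233.6)), (np.float64(337.2), np.float64(240.1)), (np.float64(296.1), np.float64(247.0)), (np.float64(342.7), np.float64(260.4)), (np.float64(300.5), np.float64(267.9)), (np.float64(479.5), np.float64(287.7)), (np.float64(396.9), np.float64(293.1)), (np.float64(286.7), np.float64(308.8)), (np.float64(333.0), np.float64(348.4)), (np.float64(517.6), np.float64(350.8))]
end [(np.float64(297.2), np.float64(116.2)), (np.float64(243.7), np.float64(221.5)), (np.float64(329.2), np.float64(235.3)), (np.float64(305.3), np.float64(237.0)), (np.float64(294.5), np.float64(255.7)), (np.float64(333.9), np.float64(271.2)), (np.float64(479.4), np.float64(287.8)), (np.float64(396.8), np.float64(293.2)), (np.float64(286.9), np.float64(308.9)), (np.float64(332.9), np.float64(348.5)), (np.float64(517.6), np.float64(351.0))]
```

View pics/s6.png

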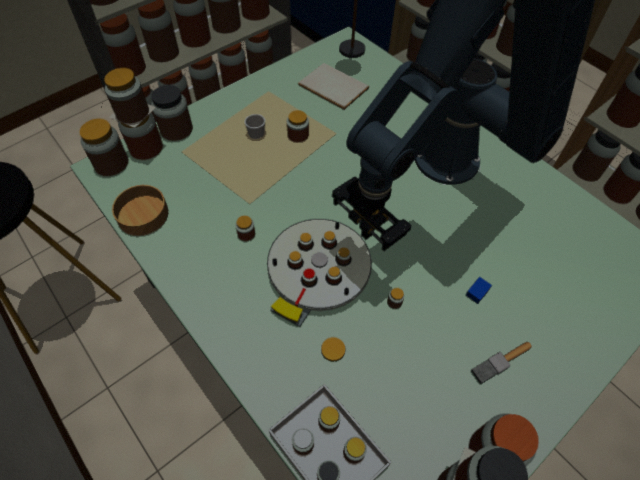

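The wheel is still, at about 25.6° against 20.2°, so the mark is about 12 mm off centre. None of the loose things moved by more than a fraction of a pixel. Handing in.

```bash
python3 -c "
from plant import r
print(r.finish_job())"
```

```text
the job is handed in; nothing more can be done
None
```

The turntable was flicked, spun freely and stopped with the red mark inside the yellow band, and the job is handed in. `finish_job` gave no verdict, so the results below are from my own camera checks.

- **Flick and free spin:** I pushed one peg clockwise with the shut fingers. The wheel left the finger at about 3.6 rad/s. It ran untouched for about 9 s and was still at about 1.5 rad/s when I braked.
- **Braking:** I pressed a fingertip on the flat ring as the mark came round. The wheel stopped and stayed still under the finger for about 0.4 s or more. I then lifted straight up.
- **Final position:** The mark stands at 25.4–26.1° and the middle of the band is at 20.2°. That puts the mark's point about 12 mm from the band's middle, where 25 mm is allowed. It moved about 1° (2 mm) as the finger came off, then stood still at the last look.
- **Loose things:** Those I tracked by colour were within about 0.2 px of where they started in the scene picture. The white cup I did not measure, and nothing I did went near it.

**What was off plan:** the press reached about 37 N, well above the suggested 5 N but under the 120 N wrist limit. The side and scene cameras put the wheel's axis about 4 mm apart, which is too little to change the result.

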